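# Box up and show the last slide to the label reader

## Robot

A 7-joint arm with a two-finger parallel gripper is mounted at the origin on a cart in front of the work surface, level with it; the furniture and walls round the work are solid. World frame = base frame: x ahead of the robot, y to its left, z up, the work surface at z = 0. Lengths are in m, angles in degrees, forces in N, time in s.
With the tool pointing down it reaches from about 0.425 to 0.95 m from the base axis. Payload 4.7 kg.
Tool frame: the origin (TCP) lies at the very end of the fingers, on their centre line; the grasp point (between the pads) lies 19 mm behind it (r.hold_point_z is the distance from the TCP to the grasp point, in m); z points along the fingers, y is the line along which they close (so a half turn about z gives the same grasp; the last joint's range is limited). The gripper opens to 87 mm and grips with 3 to 60 N. Pads are 19 mm wide; open, the fingers measure 117 mm over their backs; the gripper's body (75 mm by 190 mm) begins 51 mm behind the grasp point.
Start: joints at [63.318, 26.849, -2.785, 87.806, 1.381, 65.374, -4.715], TCP at [0.286, -0.612, 0.223] pointing down, gripper open.
Joint ranges: [-148.3, 148.3], [-19.14, 114.17], [-79.39, 73.82], [5.75, 140.21], [-59.74, 239.74], [12.07, 113.84], [-152.46, 152.46]. Speed limits (degrees/s): [147.25, 147.25, 180, 180, 180, 180, 180].

## Interface

Orientations are given as a 3x3 rotation matrix whose columns are the frame's x, y, z axes.
In Python, from bench import get_state, get_image, camera_params, r gives the robot as it stands.
- The arm moves only by the tool carry_out, never from a script. Its argument "series" is one flat list of numbers, 7 for each row, row after row: the turn, a rotation vector about the tool's x, y, z normalised to -1 to 1, where 1 is 180 degrees, then the shift along the tool's x, y, z normalised to -1 to 1, where 1 is 0.05 m, then the opening, from 0 (shut) to 1 (fully open). In form: [rx, ry, rz, tx, ty, tz, gripper, rx, ry, rz, tx, ty, tz, gripper, ...]. A call has 1 to 10 rows; each row shifts and turns the commanded pose from where the row before left it, along the tool's axes as they then stand; what a row does not reach is not made up. A row lasts 1/8 s, in which the tool goes at most 62.5 mm and 10.7 degrees, less where a joint would pass 70% of its speed; a pose out of reach is approached as far as the arm can. A call with a number of a shift or a turn outside -1 to 1 is refused whole. A call with a gripper value outside its range is refused whole. The fingers move at their own pace and stop on an object; "grip_force" is the grip in N (left out, the last holds). Time passes only in rows, so rows that do not move let the fingers close. It gives the time, the measured TCP pose, the force, the opening and the grip force at its end, in the units of the state.
- get_state(): the state, without advancing time (a new reading comes with each control period).
- get_image(name): name is "side" or "top"; returns the picture (384x512x3 uint8, blue, green, red); there is no depth.
- camera_params(name): a dict with "fx", "fy", "cx", "cy" (pixels), "world_from_camera" (4x4, takes a point from camera to world coordinates). Camera axes: x right, y up, looking along -z (the intrinsics and any distortion apply to the point x, -y, -z); pixel columns grow to the right and rows downward; lengths in m; the calibration is good to about 2 mm. A picture is of the moment at which its call begins. camera_params takes no time and is no camera call.
- r.sign_off(): hands the job in; it is judged then, once.
The state is a dict: "time_s": time; "joint_pos": joint angles; "joint_velocities": joint speeds; "joint_efforts": joint torques, N m; "tool_pos": TCP position; "eef_rot": TCP orientation; "ft_force": force on the tool from outside, world axes, zero at the start; "moment": the same for the moment, N m; "gripper_width": finger opening in m; "grip_force": force on a finger pad.
Only numpy, scipy, OpenCV 4.12 (cv2) and the standard library are available. Lean on these libraries where they do the work, as an engineer would, in place of code of your own. Each camera call takes 0.05 s, during which the arm holds its last target. There are 200 camera calls.

## Task

The slide box is loaded, so first shut its lid fully; then log the one slide left over: of the two large glass slides on the little stands take the one lying label side up (the label face has no writing: seen from above with its notched end pointing away from you, the notch is at the right-hand corner; on the other slide, lying label down, it is at the left). Both ends look frosted, but only the notched end is the label end, so grip the slide by its two long edges in the un-notched half. Finish while holding it level and still, label up, about 10 cm above the bench, with the notched end pointing toward the label reader's upright, squarely along the reader, and the middle of that frosted end straight above the cross on the reader's pad; leave the other slide, the forceps and the loose cap where they are.

Things in the scene. Friction and masses are not known exactly. Their poses are not given: they have to be found in the camera images.
- slide: the slide to take, loose, about 45 g, lying label up on stand_a: glass, 76 x 50 x 5 mm, pink-purple tissue in the clear middle, a 20 mm frosted band at both ends. Origin: centre of its underside (35 mm above the bench at first); x along the length toward the notched label end, y across the width, z up out of the label face. Notch: 9 x 9 mm square missing at the +x, -y corner
- slide_label (a point): middle of the frosted label end of the slide, on the label (upper) face: 28 mm along +x from the slide's origin, 5 mm above its underside
- other_slide: a like slide lying label side DOWN on the other stand, loose, to be left alone; 76 x 50 x 5 mm. Origin: centre of the underside as it lies, x toward its notched end, z up; its notch is at +x, +y.
- stand_a: stand under the slide to take: fixed round steel pedestal with black rubber top, 35 mm high, top 32 mm across, foot 48 mm across; origin at the centre of its underside, which is under the slide's centre
- stand_b: the same kind of stand, under the other slide
- slide_box: blue slide box, fixed to the bench, 110 mm (x) x 178 mm (y) x 38 mm (z) when shut. Origin: centre of its underside; its front (latch) faces -x, the lid's hinge runs along y at the back (+x) edge, 25 mm up
- box_hinge (a point): middle of the lid's hinge line, at 52, 0, 25 mm in the slide box's frame
- slide_box_lid (a joint): lid angle, rad: 0 shut, 1.92 fully open; starts at 1.6 to 1.9, leaning back past upright, and its stiff hinge holds it about where it is left. Lid: 178 mm wide, reaches 101 mm from the hinge line, 12 mm thick over its rim; shut, its top is 38 mm above the bench. Push it over from behind (toward -x of the box), then down, all the way; it takes about 1 N
- reader: label reader, fixed: grey base 250 mm (x -70 to +180) x 130 mm x 8 mm, on it a white 100 mm square pad with a black cross; aluminium upright 26 x 40 mm at x = +155 mm, 205 mm high; on top a white head with a black lens, reaching forward to x = +98 mm, 180 to 255 mm above the bench. Origin: under the cross, on the bench plane; x from the cross toward the upright, z up
- cap_0: loose white screw cap lying on the bench, 61 mm across, 16 mm high; bystander. Origin: centre of its underside
- forceps: loose steel forceps lying on the bench, 126 mm long, 9 mm high; bystander. Origin near their middle
Mind the look-alikes: they are no part of the job. Leave any green look-alike of the slide alone.

How it is judged (in metres and radians):
On the way, in this order (a step that is already met when the one before it is completed fails the run):
1. the lid of the slide box is fully shut, the slide still on its stand (value of joint slide_box_lid below 0.05 rad and height (world z) of slide below 0.045 m), for 0.2 s.
2. the slide is lifted in the gripper by its un-notched half (height (world z) of slide above 0.06 m and contact force between the fingers and slide above 0.5 N and x of the grasp point in the frame of slide below 0 m), for 0.2 s.
At the end, for the whole second after the job is handed in: Lid shut (0.05 rad). Slide gripped in its un-notched half and carried by nothing else, still, label up, level (0.15 rad), notched end toward the upright (0.35 rad), label middle within 25 mm of the cross horizontally and 75-125 mm above the bench; other slide, cap, forceps unmoved (20, 30, 30 mm) (value of joint slide_box_lid below 0.05 rad and horizontal distance between slide_label and reader below 0.025 m and height (world z) of slide_label between 0.075 and 0.125 m and angle between slide's own z axis and vertical below 0.15 rad and angle between the x axis of slide and the x axis of reader, either way round below 0.35 rad and x of slide in the frame of reader below 0 m and linear speed of slide below 0.02 m/s and angular speed of slide below 0.2 rad/s and contact force between the fingers and slide above 0.5 N and x of the grasp point in the frame of slide below 0 m and contact force between slide and reader below 0.05 N and distance of other_slide from where it was at the start of the episode below 0.02 m and distance of each of cap_0, forceps from where it was at the start of the episode below 0.03 m); the arm keeps its last pose, push and grip.
It fails at once if the other slide, the cap or the forceps are disturbed (moved more than 20 mm, 30 mm, 30 mm) (distance of other_slide from where it was at the start of the episode above 0.02 m or distance of any of cap_0, forceps from where it was at the start of the episode above 0.03 m).
It fails at once if the slide falls onto the bench (height (world z) of slide below 0.02 m).
It also fails if it takes over 61 s, if anything falls off the work surface, if the arm or the gripper's body presses on something with over 40 N, if the wrist force passes 120 N, or if a joint passes its speed limit or range.

## Working session

There is one attempt and no reset: what is moved stays moved. The work goes in short steps, Python scripts to look and compute and a tool call to move; the robot and the scene stay as the last step left them, time stands still between calls to the robot, and variables do not carry over. Pictures are saved under pics/ and viewed, at most 10 in all, crops included, and the job is handed in when it is done.

Besides the shell and the picture viewer there is one more tool, called after "Emit:" by a JSON object that holds its "api" and its "payload". carry_out: Moves the arm, as the interface text tells. Its arguments: {"type":"object","properties":{"series":{"type":"array"},"grip_force":{"type":"number"}},"required":["series"]}

```bash
ls; mkdir -p pics; python3 - <<'E'
from bench import get_state,get_image,camera_params,r
import cv2,numpy as np
s=get_state()
for k in s: print(k,np.round(s[k],3).tolist())
for n in("top","side"):
    cv2.imwrite(f"pics/{n}0.png",get_image(n)); p=camera_params(n); print(n,{k:np.round(v,4).tolist() for k,v in p.items()})
print(r.hold_point_z)
E
```

```text
pics
time_s 0.0
joint_pos [63.318, 26.898, -2.784, 87.873, 1.381, 65.373, -4.714]
joint_velocities [-0.065, 0.017, -0.099, -0.036, 0.05, -0.038, -0.023]
joint_efforts [-0.0, -50.797, -0.081, -23.615, -0.061, 0.038, 0.0]
tool_pos [0.285, -0.611, 0.221]
eef_rot [[0.906, 0.423, -0.001], [0.423, -0.906, 0.002], [-0.0, -0.002, -1.0]]
ft_force [0.245, 0.487, -0.382]
moment [-0.05, -0.02, 0.044]
grip_force 0.0
gripper_width 0.087
top {'fx': 386.9646, 'fy': 386.9646, 'cx': 255.6134, 'cy': 190.805, 'world_from_camera': [[-0.0157, 0.991, -0.1327, 0.3183], [-0.9997, -0.0133, 0.0187, -0.0794], [0.0167, 0.1329, 0.991, 1.2207], [0.0, 0.0, 0.0, 1.0]]}
side {'fx': 487.0686, 'fy': 487.0686, 'cx': 251.7262, 'cy': 192.344, 'world_from_camera': [[-0.8929, 0.2679, -0.3619, -0.0161], [-0.4499, -0.498, 0.7413, 0.9634], [0.0183, 0.8247, 0.5652, 0.8787], [0.0, 0.0, 0.0, 1.0]]}
0.0187
```

View pics/top0.png

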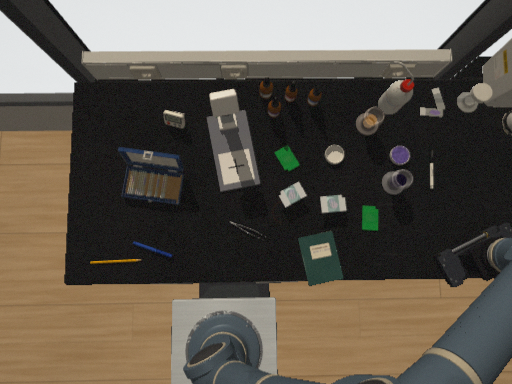

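View pics/side0.png

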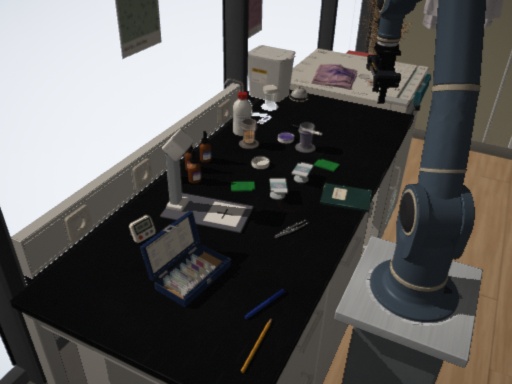

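The top view shows candidate slides at about (292,194) and (333,204), with the green look-alikes at (287,158) and (370,218). The box is at (152,178), the reader cross near (238,166), the forceps at (247,230), and the cap probably at (334,155). Next I'll enlarge both slides.

```bash
cat > h.py <<'E'
import numpy as np,cv2
from bench import get_state,get_image,camera_params,r
def ray(n,u,v):
    p=camera_params(n);T=np.array(p["world_from_camera"])
    return T[:3,3],T[:3,:3]@np.array([(u-p["cx"])/p["fx"],-(v-p["cy"])/p["fy"],-1])
def onz(n,u,v,z):
    o,d=ray(n,u,v);return o+d*(z-o[2])/d[2]
def proj(n,P):
    p=camera_params(n);T=np.array(p["world_from_camera"]);c=T[:3,:3].T@(np.array(P)-T[:3,3])
    return p["cx"]-p["fx"]*c[0]/c[2],p["cy"]+p["fy"]*c[1]/c[2]
E
python3 - <<'E'
import cv2,numpy as np
t=cv2.imread("pics/top0.png");s=cv2.imread("pics/side0.png")
a=cv2.resize(t[175:223,270:355],None,fx=9,fy=9,interpolation=cv2.INTER_CUBIC)[:300*2]
b=cv2.resize(t[80:212,112:270],None,fx=4,fy=4,interpolation=cv2.INTER_CUBIC)
cv2.imwrite("pics/slides.png",a);cv2.imwrite("pics/box.png",b)
E
```

```text
(no output)
```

View pics/slides.png

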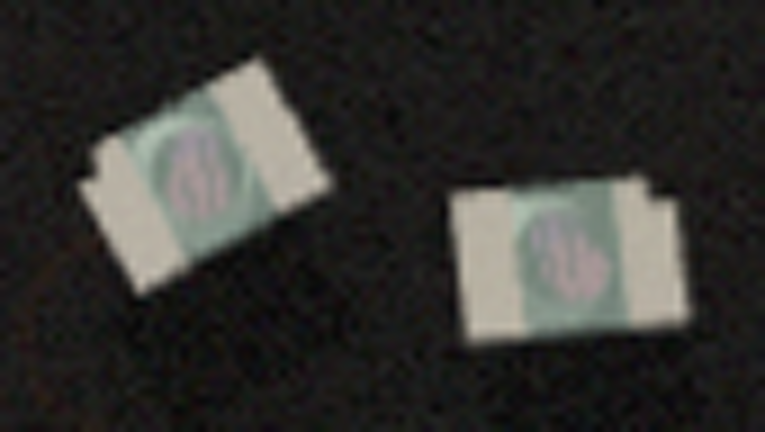

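View pics/box.png

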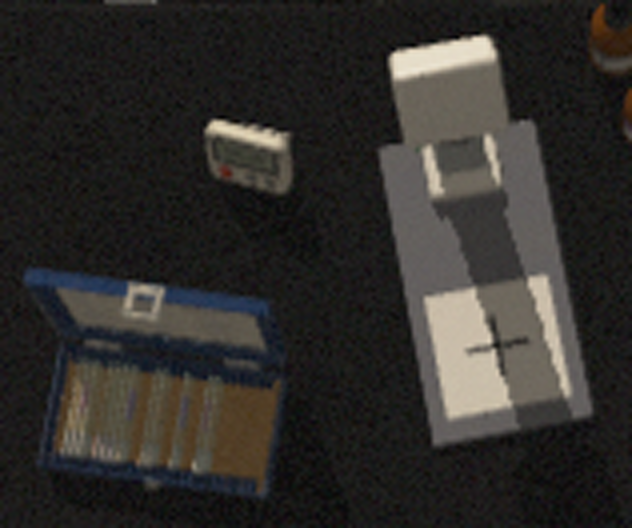

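The left slide at (292,194) has its notched end pointing left. Turn that end away and the notch (upper-left) is at the right-hand corner, so it is label up and is the one to take. The right slide at (333,204) has its notch at the left-hand corner, so it is label down. The box lid stands open on the upper side of the image, with its hinge along crop row ~350. The cross is at crop (497,345), which is full-image (236,166).

```bash
python3 - <<'E'
from h import *
t=cv2.imread("pics/top0.png");hsv=cv2.cvtColor(t,cv2.COLOR_BGR2HSV)
P=lambda q:np.round(q,4).tolist()
# slides
for n,(u,v) in dict(slide=(292,194),other=(333,204)).items():
    m=np.zeros(t.shape[:2],np.uint8);m[v-20:v+21,u-19:u+20]=(t[v-20:v+21,u-19:u+20].max(2)>85)*255
    c=max(cv2.findContours(m,0,1)[0],key=cv2.contourArea)
    b=cv2.boxPoints(cv2.minAreaRect(c)); w=np.array([onz("top",*q,.04)[:2] for q in b])
    print(n,P(w.mean(0)),"sides",P([np.linalg.norm(w[i]-w[(i+1)%4]) for i in range(4)]),"ang",P([np.degrees(np.arctan2(*(w[(i+1)%4]-w[i])[::-1])) for i in range(4)]),P(b))
f=lambda x,y,z,k=4,o=(112,80):onz("top",(x+.5)/k-.5+o[0],(y+.5)/k-.5+o[1],z)
print("cross",P(f(497,345,.009)))
a,b,c,d=f(380,148,.008),f(437,445,.008),f(535,122,.008),f(592,412,.008)
for p,q in((a,b),(c,d),(b,d)): print("base",P(p),P(q),P(np.linalg.norm(p-q)),np.degrees(np.arctan2(*(p-q)[[1,0]])))
# box: front corners, back (hinge) corners at rim z .025
for n,x,y,z in(("fl",42,466,.025),("fr",265,492,.025),("bl",62,348,.025),("br",284,362,.025)): print(n,P(f(x,y,z)))
for n,x,y in(("tl",28,270),("tr",268,300)):
    for z in(.12,.13): print(n,z,P(f(x,y,z)))
for n,u,v in(("cap",334,155),("forceps",247,230)):print(n,P(onz("top",u,v,.01)))
E
```

```text
slide [0.4657, -0.2123] sides [0.0779, 0.0525, 0.0776, 0.0522] ang [-61.367, -152.4089, 118.4322, 27.9972] [[276.4895935058594, 192.53709411621094], [298.28179931640625, 180.27890014648438], [306.61419677734375, 195.0919952392578], [284.8218994140625, 207.35009765625]]
other [0.4347, -0.3388] sides [0.0782, 0.0525, 0.0777, 0.0524] ang [-85.0615, -176.954, 94.863, 3.5386] [[319.5050048828125, 196.04949951171875], [344.5544128417969, 193.5446014404297], [346.24749755859375, 210.47520446777344], [321.197998046875, 212.98019409179688]]
cross [0.5615, -0.0406, 0.009]
base [0.7252, 0.0526, 0.008] [0.482, 0.0074, 0.008] 0.2474 10.520982115601457
base [0.7458, -0.0731, 0.008] [0.5067, -0.1154, 0.008] 0.2428 10.028245423291162
base [0.482, 0.0074, 0.008] [0.5067, -0.1154, 0.008] 0.1253 101.39486948441393
fl [0.4674, 0.3114, 0.025]
fr [0.4448, 0.1392, 0.025]
bl [0.5601, 0.2986, 0.025]
br [0.5468, 0.1255, 0.025]
tl 0.12 [0.5987, 0.2947, 0.12]
tl 0.13 [0.5961, 0.2913, 0.13]
tr 0.12 [0.5744, 0.1212, 0.12]
tr 0.13 [0.5721, 0.1194, 0.13]
cap [0.5929, -0.3555, 0.01]
forceps [0.3577, -0.0735, 0.01]
```

Emit:
{"api": "carry_out", "payload": {"series": [0,0,0.045,0,0,0,0,0,0,0.045,0,0,0,0,0,0,0.045,0,0,0,0,0,0,0.045,0,0,0,0,0,0,0,0.6,-0.8,0,0,0,0,0,0.6,-0.8,0,0,0,0,0,0.6,-0.8,0,0,0,0,0,0.6,-0.8,0,0,0,0,0,0.6,-0.8,0,0,0,0,0,0.6,-0.8,0,0]}}

```text
time_s: 1.35
tool_pos: [0.4956, -0.3953, 0.2221]
eef_rot: [[0.992, -0.128, -0.001], [-0.128, -0.992, 0.0], [-0.001, -0.0, -1.0]]
ft_force: [-0.5, 0.1, 0.2]
gripper_width: 0.0014
grip_force: 0.0
```

Emit:
{"api": "carry_out", "payload": {"series": [0,0,0,-0.1,-0.9,0,0,0,0,0,-0.1,-0.9,0,0,0,0,0,-0.1,-0.9,0,0,0,0,0,-0.1,-0.9,0,0,0,0,0,-0.1,-0.9,0,0,0,0,0,-0.1,-0.9,0,0,0,0,0,-0.1,-0.9,0,0,0,0,0,-0.1,-0.9,0,0,0,0,0,-0.1,-0.9,0,0,0,0,0,-0.1,-0.9,0,0]}}

```text
time_s: 2.6
tool_pos: [0.5027, 0.0573, 0.2223]
eef_rot: [[0.992, -0.128, -0.0], [-0.128, -0.992, -0.0], [-0.0, 0.0, -1.0]]
ft_force: [-0.1, -0.2, 0.4]
gripper_width: 0.0004
grip_force: 0.0
```

Emit:
{"api": "carry_out", "payload": {"series": [0,0,0,0,-0.93,0,0,0,0,0,0,-0.93,0,0,0,0,0,0,-0.93,0,0,0,0,0,0,-0.93,0,0,0,0,0,0.65,0,0,0,0,0,0,0.65,0,0,0,0,0,0,0.65,0,0,0,0,0,0,0.65,0,0,0,0,0,0,0,0,0.6,0,0,0,0,0,0,0.6,0]}}

```text
time_s: 3.85
tool_pos: [0.6561, 0.2234, 0.1612]
eef_rot: [[0.992, -0.129, -0.0], [-0.129, -0.992, -0.0], [-0.0, 0.0, -1.0]]
ft_force: [0.5, 0.6, -0.6]
gripper_width: 0.0004
grip_force: 0.0
```

```bash
python3 - <<'E'
from h import *
a=get_image("side");b=get_image("top")
cv2.imwrite("pics/s1.png",np.hstack([cv2.resize(a[140:310,100:270],(400,400)),cv2.resize(b[90:220,100:230],(400,400))]))
E
```

```text
(no output)
```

View pics/s1.png

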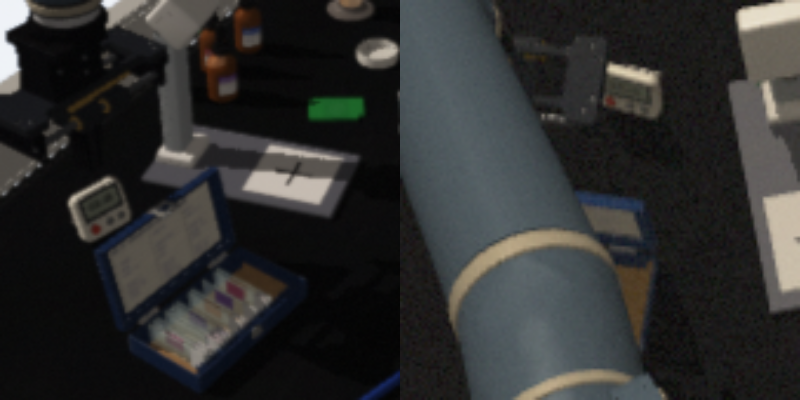

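The fingers are behind the open lid at about left-panel (60,140), clear of the lid and the timer. Now I'll lower them and push.

Emit:
{"api": "carry_out", "payload": {"series": [0,0,0,0,0,0.56,0,0,0,0,0,0,0.56,0,0,0,0,-0.4,0,0,0,0,0,0,-0.4,0,0,0,0,0,0,-0.4,0,0,0,0,0,0,-0.4,0,0,0,0,0,0,-0.4,0,0,0,0,0,0,-0.4,0,0,0]}}

```text
time_s: 4.95
tool_pos: [0.5377, 0.2396, 0.1081]
eef_rot: [[0.992, -0.129, 0.003], [-0.129, -0.992, 0.001], [0.003, -0.001, -1.0]]
ft_force: [0.7, 0.9, -0.1]
gripper_width: 0.0007
grip_force: 0.5
```

Emit:
{"api": "carry_out", "payload": {"series": [0,0,0,-0.18,0,0.13,0,0,0,0,-0.18,0,0.13,0,0,0,0,-0.2,0,0.19,0,0,0,0,-0.2,0,0.19,0,0,0,0,-0.11,0,0.18,0,0,0,0,-0.11,0,0.18,0,0,0,0,-0.05,0,0.18,0,0,0,0,-0.05,0,0.18,0]}}

```text
time_s: 5.95
tool_pos: [0.4832, 0.246, 0.0379]
eef_rot: [[0.992, -0.128, -0.0], [-0.128, -0.992, -0.0], [-0.0, 0.0, -1.0]]
ft_force: [0.4, 0.1, 0.3]
gripper_width: 0.0006
grip_force: 0.2
```

Emit:
{"api": "carry_out", "payload": {"series": [0,0,0,0,0,0.04,0,0,0,0,0,0,0.04,0,0,0,0,0,0,0.04,0,0,0,0,0,0,0.0,0]}}

```text
time_s: 6.45
tool_pos: [0.4833, 0.2462, 0.037]
eef_rot: [[0.992, -0.129, 0.001], [-0.129, -0.992, -0.002], [0.001, 0.002, -1.0]]
ft_force: [-10.6, -6.4, 38.8]
gripper_width: 0.0005
grip_force: 19.6
```

```bash
python3 - <<'E'
from h import *
a=get_image("side");s=get_state();print(s["tool_pos"],s["ft_force"])
cv2.imwrite("pics/s2.png",cv2.resize(a[140:310,100:270],(500,500)))
E
```

```text
[0.48330617 0.24618643 0.03696659] [-10.84978247  -6.56989124  39.70824642]
```

View pics/s2.png

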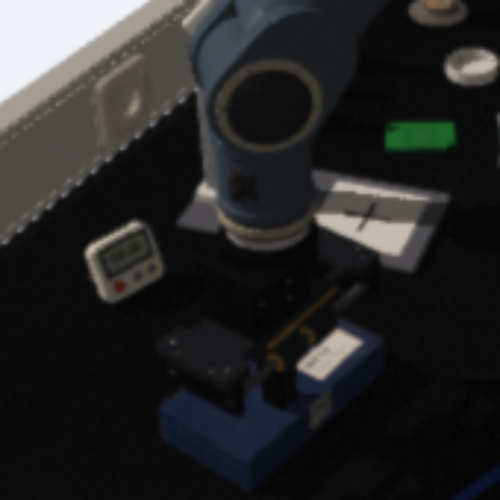

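The lid is down flush, showing as a blue block at (270,400), and the fingers meet a hard stop at 37-38 mm. That matches the shut height. Now lift and move to the slide.

Emit:
{"api": "carry_out", "payload": {"series": [0,0,0,0,0,-0.92,0,0,0,0,0,0,-0.92,0,0,0,0,0,0,-0.92,0,0,0,0,0,0,-0.92,0,0,0,0,0.1,0.9,0,0.5,0,0,0,0.1,0.9,0,0.5,0,0,0,0.1,0.9,0,1,0,0,0,0.1,0.9,0,1,0,0,0,0.1,0.9,0,1,0,0,0,0.1,0.9,0,1]}}

```text
time_s: 7.75
tool_pos: [0.4782, -0.0271, 0.2163]
eef_rot: [[0.992, -0.129, 0.0], [-0.129, -0.992, -0.0], [0.0, 0.0, -1.0]]
ft_force: [0.2, -0.2, 0.5]
gripper_width: 0.0525
grip_force: 0.0
```

Emit:
{"api": "carry_out", "payload": {"series": [0,0,0,0.1,0.9,0,1,0,0,0,0.1,0.9,0,1,0,0,0,0.1,0.9,0,1,0,0,0,0.1,0.9,0,1,0,0,-0.058,0,0,0,1,0,0,-0.058,0,0,0,1,0,0,-0.058,0,0,0,1,0,0,-0.058,0,0,0,1,0,0,-0.058,0,0,0,1,0,0,-0.058,0,0,0,1]}}

```text
time_s: 9.0
tool_pos: [0.475, -0.2067, 0.2161]
eef_rot: [[0.565, 0.825, -0.0], [0.825, -0.565, -0.0], [-0.0, -0.0, -1.0]]
ft_force: [0.1, 0.1, -0.4]
gripper_width: 0.0867
grip_force: 0.0
```

Emit:
{"api": "carry_out", "payload": {"series": [0,0,-0.058,0,0,0,1,0,0,-0.058,0,0,0,1,0,0,-0.058,0,0,0,1,0,0,-0.058,0,0,0,1,0,0,-0.058,0,0,0,1,0,0,-0.058,0,0,0,1,0,0,0,0,0,0,1]}}

```text
time_s: 9.88
tool_pos: [0.475, -0.2067, 0.2161]
eef_rot: [[-0.466, 0.885, -0.0], [0.885, 0.466, 0.0], [0.0, -0.0, -1.0]]
ft_force: [-0.5, -0.3, 0.9]
gripper_width: 0.0874
grip_force: 0.0
```

```bash
cat >> h.py <<'E'
def go(x,y,z,yaw):
    s=get_state();R=np.array(s["eef_rot"]);d=R.T@(np.array([x,y,z])-s["tool_pos"])
    print("pos",np.round(s["tool_pos"],4),"yaw",np.degrees(np.arctan2(R[1,0],R[0,0])),"tilt",np.round(R[:,2],3),"j",np.round(s["joint_pos"],0),"\nshift units",np.round(d/.05,3),"rz units",(np.degrees(np.arctan2(R[1,0],R[0,0]))-yaw)/180)
E
python3 - <<'E'
from h import *
go(.4762,-.2317,.1,118.4)
a=get_image("side");b=get_image("top")
cv2.imwrite("pics/s3.png",np.hstack([cv2.resize(a[100:260,200:360],(400,400)),cv2.resize(b[110:270,220:380],(400,400))]))
E
```

```text
pos [ 0.475  -0.2067  0.2161] yaw 117.76564006397791 tilt [-0.  0. -1.] j [ 37.  14. -22. 108.   6.  59.  41.] 
shift units [-0.455 -0.211  2.323] rz units -0.003524221866789408
```

View pics/s3.png

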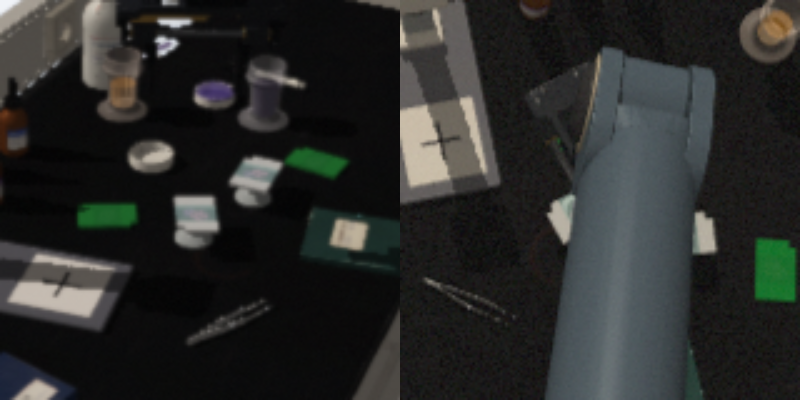

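The side view still shows the target slide on its stand at crop (195,212), with the open gripper above it. Next I'll move down to about 0.1 m and cross-check the slide from the side view.

Emit:
{"api": "carry_out", "payload": {"series": [0,0,-0.0035,-0.455,-0.21,0,1,0,0,0,0,0,0.8,1,0,0,0,0,0,0.8,1,0,0,0,0,0,0.7,1,0,0,0,0,0,0,1]}}

```text
time_s: 10.6
tool_pos: [0.4746, -0.2308, 0.0993]
eef_rot: [[-0.477, 0.879, -0.005], [0.879, 0.477, 0.002], [0.005, -0.004, -1.0]]
ft_force: [0.7, -0.3, -0.2]
gripper_width: 0.0872
grip_force: 0.0
```

```bash
python3 - <<'E'
from h import *
go(.4762,-.2317,.022,118.4)
a=cv2.imread("pics/side0.png");m=np.zeros(a.shape[:2],np.uint8);m[170:192,262:295]=(a[170:192,262:295].max(2)>85)*255
c=max(cv2.findContours(m,0,1)[0],key=cv2.contourArea);b=cv2.approxPolyDP(c,2,True)[:,0]
for q in b: print(q,np.round(onz("side",*q,.04),4))
x,y=np.array([.4657,-.2123]),np.array([-.4756,.8796]);n=np.array([-.8796,-.4756])
for i,j in((1,1),(1,-1),(-1,-1),(-1,1)): P=x+i*.038*y+j*.025*n;print("pred",np.round(P,4),np.round(proj("side",[*P,.04]),1))
b=get_image("side");cv2.imwrite("pics/s4.png",cv2.resize(b[110:240,230:360],(600,600),interpolation=cv2.INTER_CUBIC))
E
```

```text
pos [ 0.4746 -0.2308  0.0993] yaw 118.45784176522452 tilt [-0.005  0.002 -1.   ] j [ 37.  23. -19. 114.  11.  45.  40.] 
shift units [-0.038  0.026  1.546] rz units 0.000321343140136163
[270 179] [ 0.5035 -0.231   0.04  ]
[271 191] [ 0.4722 -0.171   0.04  ]
[287 191] [ 0.4289 -0.1943  0.04  ]
[284 178] [ 0.4666 -0.2576  0.04  ]
pred [ 0.4256 -0.1908] [287.5 191.9]
pred [ 0.4696 -0.167 ] [271.2 191.9]
pred [ 0.5058 -0.2338] [269.7 178.4]
pred [ 0.4618 -0.2576] [285.4 178.4]
```

View pics/s4.png

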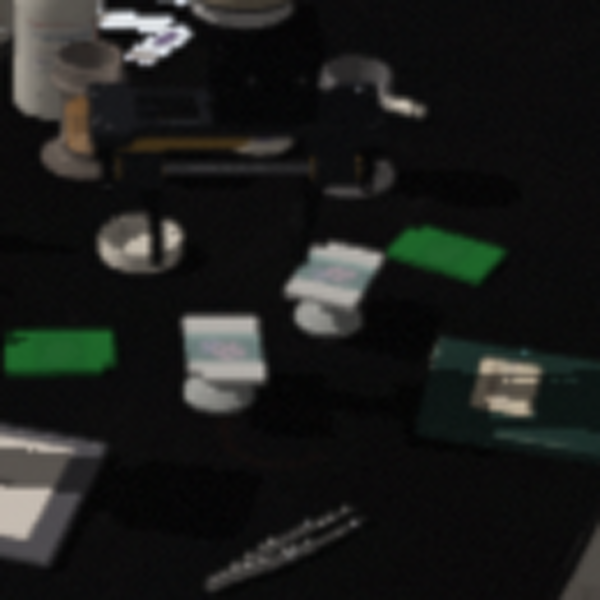

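The fingertips straddle the slide at crop (225,350), and the side-view corners match my estimate within about 2 mm. Now descend and grip.

Emit:
{"api": "carry_out", "payload": {"series": [0,0,0,-0.04,0.03,0.5,1,0,0,0,0,0,0.5,1,0,0,0,0,0,0.35,1,0,0,0,0,0,0.2,1,0,0,0,0,0,0,1,0,0,0,0,0,0,0.7,0,0,0,0,0,0,0.6,0,0,0,0,0,0,0.55,0,0,0,0,0,0,0.5,0,0,0,0,0,0,0.5], "grip_force": 15}}

```text
time_s: 11.9
tool_pos: [0.4788, -0.2327, 0.0242]
eef_rot: [[-0.478, 0.879, 0.0], [0.879, 0.478, -0.0], [-0.0, -0.0, -1.0]]
ft_force: [0.4, 0.2, 0.2]
gripper_width: 0.05
grip_force: 15.0
```

Emit:
{"api": "carry_out", "payload": {"series": [0,0,0,0,0,0,0.3,0,0,0,0,0,0,0.3,0,0,0,0,0,-0.2,0.3,0,0,0,0,0,-0.4,0.3,0,0,0,0,0,-0.5,0.3,0,0,0,0,0,-0.5,0.3,0,0,0,0,0,-0.4,0.3,0,0,0,0,0,0,0.3,0,0,0,0,0,0,0.3], "grip_force": 25}}

```text
time_s: 13.02
tool_pos: [0.4782, -0.2325, 0.1235]
eef_rot: [[-0.478, 0.879, -0.001], [0.879, 0.478, 0.0], [0.001, -0.001, -1.0]]
ft_force: [0.1, 0.9, 0.2]
gripper_width: 0.0493
grip_force: 25.0
```

```bash
python3 - <<'E'
from h import *
b=get_image("side");cv2.imwrite("pics/s5.png",cv2.resize(b[90:240,210:360],(600,600),interpolation=cv2.INTER_CUBIC))
E
```

```text
(no output)
```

View pics/s5.png

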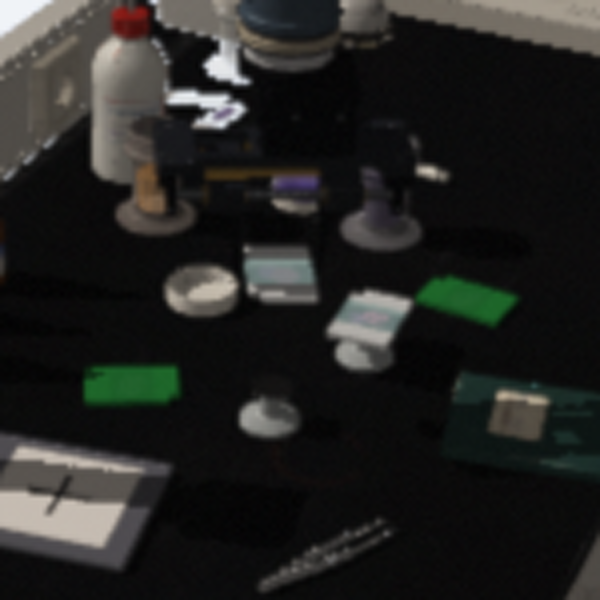

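The slide is lifted clear of its stand: the slide is at crop (280,275) and the empty stand at (270,410). It sits level, held by its un-notched end, and the other slide is untouched. Now rotate it and carry it to the reader.

Emit:
{"api": "carry_out", "payload": {"series": [0,0,0.05,0,0,0,0.3,0,0,0.05,0,0,0,0.3,0,0,0.05,0,0,0,0.3,0,0,0.05,0,0,0,0.3,0,0,0.05,0,0,0,0.3,0,0,0.05,0,0,0,0.3,0,0,0.05,0,0,0,0.3,0,0,0.05,0,0,0,0.3,0,0,0.05,0,0,0,0.3,0,0,0.05,0,0,0,0.3]}}

```text
time_s: 14.32
tool_pos: [0.4781, -0.2323, 0.1229]
eef_rot: [[0.881, 0.473, -0.002], [0.473, -0.881, 0.001], [-0.002, -0.002, -1.0]]
ft_force: [0.0, -0.4, -1.1]
gripper_width: 0.0493
grip_force: 25.0
```

Emit:
{"api": "carry_out", "payload": {"series": [0,0,0.05,0,0,0,0.3,0,0,0.05,0,0,0,0.3,0,0,0,0,0,0,0.3]}}

```text
time_s: 14.7
tool_pos: [0.4782, -0.2323, 0.1231]
eef_rot: [[0.983, 0.185, -0.002], [0.185, -0.983, 0.0], [-0.002, -0.001, -1.0]]
ft_force: [-0.3, -0.1, -0.4]
gripper_width: 0.0492
grip_force: 25.0
```

```bash
python3 - <<'E'
from h import *
go(.5104,-.05,.084,10.4)
E
```

```text
pos [ 0.4782 -0.2323  0.1231] yaw 10.664130519191596 tilt [-0.002  0.    -1.   ] j [ 18.  20.   4. 113.  -2.  47. -56.] 
shift units [ 1.308 -3.463  0.781] rz units 0.0014673917732866452
```

Emit:
{"api": "carry_out", "payload": {"series": [0,0,0,0.22,-0.58,0,0.3,0,0,0,0.22,-0.58,0,0.3,0,0,0,0.22,-0.58,0,0.3,0,0,0,0.22,-0.58,0,0.3,0,0,0,0.22,-0.58,0,0.3,0,0,0,0.22,-0.56,0,0.3,0,0,0,0,0,0.4,0.3,0,0,0,0,0,0.38,0.3,0,0,0,0,0,0,0.3,0,0,0,0,0,0,0.3]}}

```text
time_s: 15.95
tool_pos: [0.5123, -0.0506, 0.0853]
eef_rot: [[0.983, 0.184, 0.0], [0.184, -0.983, -0.0], [0.0, 0.0, -1.0]]
ft_force: [-0.9, 0.1, -0.9]
gripper_width: 0.0497
grip_force: 25.0
```

```bash
python3 - <<'E'
from h import *
go(.5104,-.05,.084,10.4)
b=get_image("side");u,v=proj("side",[.5615,-.0406,.1]);print("expected label px",u,v)
t=get_image("top");cv2.imwrite("pics/s6.png",np.hstack([cv2.resize(b[150:270,130:290],(400,300),interpolation=cv2.INTER_CUBIC),cv2.resize(t[100:220,190:350],(400,300),interpolation=cv2.INTER_CUBIC)]))
print("in crop",(u-130)*2.5,(v-150)*2.5)
E
```

```text
pos [ 0.5123 -0.0506  0.0853] yaw 10.586465530253097 tilt [ 0. -0. -1.] j [  1.  22.  -0. 117.   0.  41. -79.] 
shift units [-0.035 -0.019  0.027] rz units 0.0010359196125172036
expected label px 224.36590888138 187.94529810644448
in crop 235.91477220344998 94.8632452661112
```

View pics/s6.png

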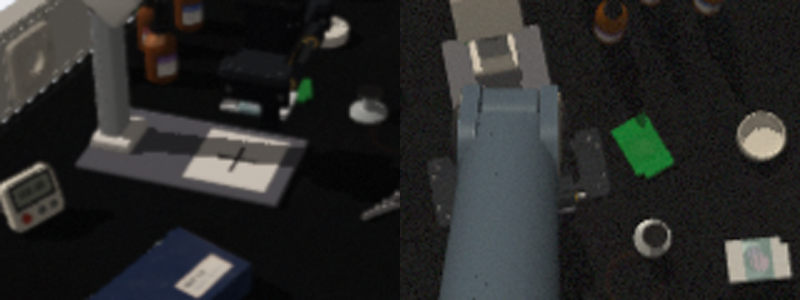

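The box is shut at crop (190,270), and the slide is under the gripper with its frosted end at about (225,103) pointing toward the upright. I'll check that against the projected corners.

```bash
python3 - <<'E'
from h import *
x=np.array([.9829,.184]);y=np.array([-.184,.9829]);L=np.array([.5123,-.0506])+.052*x
print("label-cross",L-[.5615,-.0406])
for n,a in(("labelend",.01),("band edge",-.01),("tail",-.066)):
    P=L+a*x+.025*y;q=proj("side",[*P,.1]);print(n,[(q[0]-130)*2.5,(q[1]-150)*2.5])
E
```

```text
label-cross [ 0.0019108 -0.000432 ]
labelend [np.float64(219.1104700544156), np.float64(104.48242075608746)]
band edge [np.float64(235.8804786936269), np.float64(107.52431499168814)]
tail [np.float64(283.41193974617744), np.float64(116.14599673890986)]
```

The projections match the picture: label end (219,104), band edge (236,107) and tail (283,116).

```bash
python3 -c "
from bench import r
print(r.sign_off())"
```

```text
the job is handed in; nothing more can be done
None
```

The job is handed in (no verdict came back): the lid is shut, and the label-up slide is held still and level by its un-notched half, with its label about 10 cm up, an estimated 2 mm from the cross and facing the upright. I touched neither the other slide, the forceps nor the cap.

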